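# Unlock a desiccator box and break its lid free

### The job

Draw the steel locking fork lengthwise out of the staples of the desiccator box and lay it gently, flat and clear of the box, on the bench. Then take the lid by its knob, pull it up free of its tight seal without yanking it away, and hold it level, just open, about 25 mm above its seat: finish with the gripper still holding the lid there over the box. Leave the other things on the bench where they are.

Things in the scene. Friction and masses are not known exactly. Their poses are not given: they have to be found in the camera images.
- chamber: Desiccator box fixed to the bench: clear walls, 150 x 140 x 80 mm (x, y, z), open on top under its lid. Origin: centre of its underside, on the bench, +z up. Steel lip holders rise at front and back (x = +-97 to 109 mm, to z 92 mm; rubber lips to z 99 mm). The bench beside it is free for x -70 to +70 mm, from the box to y = +380 mm; bystanders up to 115 mm high stand close by elsewhere.
- seat (a point): Middle of the lid's seat, chamber x 0, y 0, z 80 mm. Four steel staples stand on the box's flanks at chamber x = +-40, y = +-79 mm, 28 mm wide (x), 10 mm thick (y), top at z 117 mm, each with a window open along y: 16 mm wide, z 94 to 109 mm. The fork's prongs run through them 2 mm above the lid and block it; the fork comes out only towards the chamber's +y.
- fork: Loose U-shaped steel locking fork, 0.16 to 0.24 kg: two prongs 10 x 10 mm at x = +-40 mm, y -95 to +105 mm, cross piece 90 x 30 x 10 mm at y 104 to 134 mm, upright grip block on its middle. Origin on its underside. Starts in the staples, axes along the chamber's, underside at z 94 mm, y within 8 mm of the chamber's. Prong ends leave the staples after about 190 mm of travel.
- fork_grip (a point): Point in the fork's grip block, which is 14 mm (x) x 30 mm (y) and reaches 50 mm above the fork's underside: fork x 0, y 119, z 33 mm, 17 mm below the block's top and 23 mm above the cross piece. Grip with the fingers closing along the fork's x, firmly (30 N or more): the prongs weigh down. With the fork flat on the bench, block upward, this point is at z 33 mm.
- lid: Loose grey lid, 150 x 138 x 12 mm (x, y, z), 0.2 to 0.33 kg, with round beads on its front and back edges (162 mm over them). Origin: centre of its underside; on its seat at chamber z 80 mm, axes along the chamber's. Two sprung rubber lips bear on the beads: pulling it straight up takes 12 to 20 N at first, little after 6 mm of lift, its bare weight from 15 mm on, where it is free of the lips. It has 5 mm of play between the staples in y.
- lid_knob (a point): Grip point on the axis of the lid's knob, a black upright cylinder 24 mm in diameter, 34 mm high, in the middle of the lid: 31 mm above the lid's underside, 15 mm below the knob's top. The pull needs a firm grip (40 N or more).
- reagent_bottle: Bystander: amber bottle, 54 mm wide, 115 mm high, origin under its centre.
- jar: Bystander: glass jar, 52 mm wide, 62 mm high, origin under its centre.
- crucible: Bystander: small white crucible, 40 mm wide, 28 mm high, origin under its centre.
- beaker: Bystander: glass beaker, 60 mm wide, 80 mm high, origin under its centre.
- tub: Bystander: low round tub with a cap, 70 mm wide, 40 mm high, origin under its centre.
- spatula: Bystander: spatula lying flat, 170 mm long, origin under its middle.
- dish: Bystander: shallow white dish, 90 mm wide, 18 mm high, origin under its centre.
Things that resemble listed ones, but are neither listed nor needed, are in the scene too. Several things have the shape of the fork; the one meant has the colours described above.

How it is judged:
By the outcome, as a careful person would: the job done as asked, in the order asked, and still so for the second after the job is handed in, while the arm keeps its last pose, push and grip.
It also fails if it takes over 58 s, if anything falls off the work surface, if the arm or the gripper's body presses on something with over 40 N, if the wrist force passes 120 N, or if a joint passes its speed limit or range.

### The arm

A 6-joint arm with a two-finger parallel gripper is mounted at the origin on the work surface. World frame = base frame: x ahead of the robot, y to its left, z up, the work surface at z = 0. Lengths are in mm, angles in rad, forces in N, time in s.
With the tool pointing down it reaches from about 300 to 775 mm from the base axis. Payload 14.6 kg.
Tool frame: the origin (TCP) lies between the finger pads; the fingertips stand 8 mm ahead of it and the grasp point (between the pads) lies 11 mm behind it; z points along the fingers, y is the direction in which the jaws open and shut (so a half turn about z gives the same grasp; the last joint's range is limited). The gripper opens to 94 mm and grips with 3 to 60 N. Pads are 16 mm wide; open, the fingers measure 119 mm over their backs; the gripper's body (75 mm by 177 mm) begins 78 mm behind the grasp point.
Start: joints at [-1.393, 0.3, 1.521, -0, 1.321, -0.067], TCP at [133.293, -533.594, 213.446] pointing down, gripper open.
Joint ranges: [-3.03, 3.03], [-0.79, 2.21], [0.23, 2.52], [-1.04, 4.18], [0, 3.07], [-2.55, 2.55]. Speed limits (rad/s): [2.22, 2.22, 2.57, 3.14, 3.14, 3.14].

### API

Orientations are given as [roll, pitch, yaw] about the fixed x, y, z axes, in that order (R = Rz(yaw) Ry(pitch) Rx(roll)).
In Python, from cell import manip gives the robot as it stands. The module is installed in compiled form; this text tells all that it offers.
- The arm moves only by the tool send_rows, never from a script. Its argument "series" is a list that holds one entry, the list of rows, each a list of 5 numbers: the opening, from 0 (shut) to 1 (fully open), then the shift along the tool's x, y, z in mm, then the turn about the tool's z in degrees. In form: [[[gripper, dx, dy, dz, roll], ...]]. A call has 1 to 10 rows; each row is the pose to reach, as a shift and turn from the pose commanded when the call began, along the tool's axes at that moment; what a row does not reach only later rows make up. A row lasts 1/10 s, in which the tool goes at most 50 mm and 8.59 degrees, less where a joint would pass 70% of its speed; a pose out of reach is approached as far as the arm can. A call with a gripper value outside its range is refused whole. The fingers move at their own pace and stop on an object; "newtons" is the grip in N (left out, the last holds). Time passes only in rows, so rows that repeat a pose let the fingers close. It gives the time, the measured TCP pose, the force and the opening at its end, in the units of the state.
- manip.read_state(): the state, without advancing time (a new reading comes with each control period).
- manip.camera(name): name is "side" or "top" or "wrist"; returns a dict with "img" (420x560x3 uint8, red, green, blue), "vfov" (degrees; the focal length in pixels is half the picture's height over the tangent of half this angle, whatever the lens; pixels are square), "cx", "cy" (the principal point, pixels), "dist" ([k1, k2, p1, p2, k3] as OpenCV has them; the pictures are not rectified), "pose" (4x4, takes a point from camera to world coordinates); the wrist camera has in their place "T_tool_cam" (4x4, takes a point from camera to tool coordinates, whose origin is the TCP and whose axes are the flange's). Camera axes: x right, y down, z forward; pixel columns grow to the right and rows downward; lengths in mm; the calibration is good to about 2 mm. A picture is of the moment at which its call begins: read the wrist's pose just before it. There is no depth.
- manip.sign_off(): hands the job in, once; it reports no verdict.
Trained networks look in a picture, given as the dict that the camera call returned (one of the last four; its "shot" number tells which), for a name from the list of things; names that differ only in an ending like _2 or _b are one class to them, and where a whole thing is asked for, a point or a joint stands for the part that bears it (a point fixed in the world has none). Each returns a list of dicts, best first, with "conf" (0 to 1); they miss things now and then, are a little off and sometimes report something else, mostly with a low value. They report only what shows in the picture. A call takes as long as a camera call. They do not tell look-alikes from the thing itself.
- manip.find_in(target, picture): "rect" ([left, top, width, height] in pixels, round what is visible of it).
- manip.silhouettes(target, picture): "pixels" (420x560 bool, what is visible of it) and "rect" ([left, top, width, height] in pixels, round what is visible of it).
The state is a dict: "clock": time; "joints": joint angles; "qd": joint speeds; "effort": joint torques, N m; "eef_pos": TCP position; "eef_rot": TCP orientation; "wrist_force": force on the tool from outside, world axes, zero at the start; "moment": the same for the moment, N m; "finger_gap": finger opening in mm.
Only numpy, scipy, OpenCV 4.12 (cv2) and the standard library are available. Lean on these libraries where they do the work, as an engineer would, in place of code of your own. Each camera call takes 0.05 s, during which the arm holds its last target. There are 200 camera calls.

## Working session

There is one attempt and no reset: what is moved stays moved. The work goes in short steps, Python scripts to look and compute and a tool call to move; the robot and the scene stay as the last step left them, time stands still between calls to the robot, and variables do not carry over. Pictures are saved under pics/ and viewed, about 8 in all and at most 12, crops included, and the job is handed in when it is done.

Besides the shell and the picture viewer there is one more tool, called after "Request:" in YAML: its name, and indented under it one key for each argument. send_rows: Moves the arm, as the interface text tells. Its arguments: {"type":"object","properties":{"series":{"type":"array"},"newtons":{"type":"number"}},"required":["series"]}

```bash
mkdir -p pics; python3 - <<'E'
from cell import manip
import cv2,numpy as np
print(manip.read_state())
ims=[]
for n in("side","top"):
    p=manip.camera(n); cv2.imwrite(f"pics/{n}0.png",p["img"][:,:,::-1])
    print(n,p["vfov"],p["cx"],p["cy"],p["dist"],p["pose"].round(3).tolist() if hasattr(p["pose"],'round') else p["pose"])
    for t in("chamber","fork","lid","fork_grip","lid_knob","reagent_bottle","jar","beaker","tub","crucible","spatula","dish"):
        print(t,[(np.round(d["rect"]).tolist(),round(d["conf"],2)) for d in manip.find_in(t,p)][:4])
E
```

```text
{'clock': 0.0, 'joints': array([-1.39264024e+00,  3.00435402e-01,  1.52161553e+00,  1.93801809e-05,
        1.32068547e+00, -6.65925517e-02]), 'qd': array([ 0.00017611,  0.00146756,  0.00141349, -0.00045538,  0.00080387,
       -0.00057662]), 'effort': array([ 2.63037065e-03, -5.31800687e+01, -3.52735198e+01,  7.09642796e-02,
        2.43620243e-02, -8.86244379e-05]), 'eef_pos': array([ 133.23093988, -533.34746452,  212.89133032]), 'eef_rot': array([-3.14045269e+00, -9.48388804e-05,  2.44743772e-01]), 'wrist_force': array([ 0.52874045,  0.43957221, -1.16485514]), 'moment': array([ 0.02059073, -0.00073806, -0.03347232]), 'finger_gap': 94.29869328206951}
side 56.16507099602038 272.8280971105929 206.23509149938093 [-0.11043975  0.          0.          0.          0.        ] [[-0.954, -0.178, 0.243, 237.892], [-0.3, 0.617, -0.728, 768.38], [-0.02, -0.767, -0.642, 777.038], [0.0, 0.0, 0.0, 1.0]]
chamber [([233.0, 169.0, 58.0, 51.0], 0.59)]
fork [([234.0, 166.0, 61.0, 59.0], 0.9), ([362.0, 159.0, 20.0, 39.0], 0.75)]
lid [([235.0, 174.0, 67.0, 38.0], 0.87)]
fork_grip [([232.0, 170.0, 56.0,
[... 764 characters left out ...]
 0.79)]
lid [([303.0, 169.0, 55.0, 60.0], 0.91), ([111.0, 195.0, 28.0, 28.0], 0.71)]
fork_grip [([273.0, 177.0, 86.0, 43.0], 0.97), ([373.0, 292.0, 74.0, 50.0], 0.72)]
lid_knob [([301.0, 168.0, 54.0, 60.0], 0.87)]
reagent_bottle [([380.0, 184.0, 19.0, 27.0], 0.77)]
jar [([277.0, 180.0, 81.0, 37.0], 0.58), ([260.0, 152.0, 17.0, 16.0], 0.57)]
beaker [([388.0, 213.0, 24.0, 23.0], 0.9), ([294.0, 155.0, 68.0, 89.0], 0.69), ([306.0, 168.0, 52.0, 64.0], 0.69)]
tub [([110.0, 194.0, 24.0, 28.0], 0.76)]
crucible [([258.0, 240.0, 16.0, 11.0], 0.7)]
spatula [([430.0, 164.0, 39.0, 56.0], 0.63), ([306.0, 168.0, 49.0, 63.0], 0.6), ([298.0, 158.0, 62.0, 86.0], 0.4)]
dish [([351.0, 103.0, 33.0, 31.0], 0.76)]
```

```bash
python3 - <<'E'
import cv2,numpy as np
t=cv2.imread("pics/top0.png");s=cv2.imread("pics/side0.png")
a=cv2.resize(t[90:350,90:480],(780,520),interpolation=cv2.INTER_CUBIC)
cv2.imwrite("pics/topc.png",a)
b=cv2.resize(t[145:255,250:370],(480,440),interpolation=cv2.INTER_CUBIC);c=cv2.resize(s[150:260,220:300],(320,440),interpolation=cv2.INTER_CUBIC)
cv2.imwrite("pics/near.png",np.hstack([b,c]))
E
```

```text
(no output)
```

View pics/topc.png

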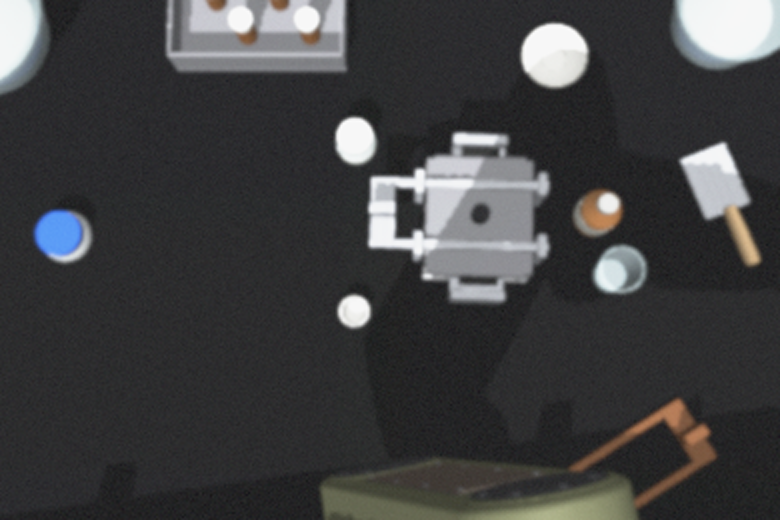

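View pics/near.png

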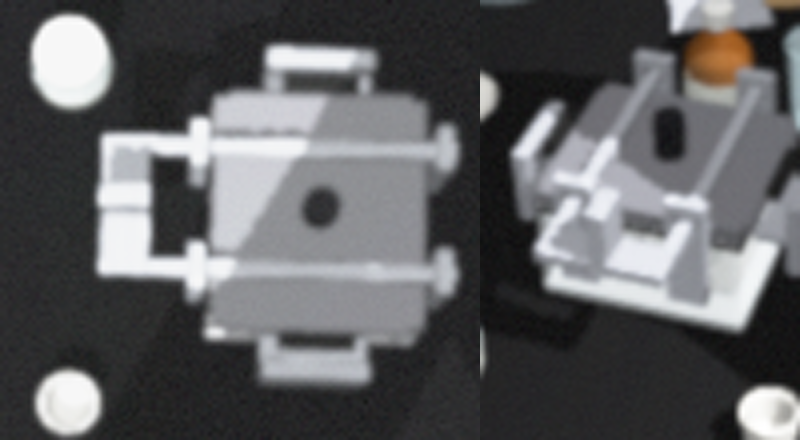

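The steel fork is in the staples and points to image left, which is world +y. Its grip block is at top pixel ≈(281,194) and the lid knob at ≈(330,196). The orange fork at right is a look-alike. Next I'll fit the chamber pose from these features.

```bash
cat > h.py <<'E'
import numpy as np,cv2
from scipy.optimize import least_squares
from scipy.spatial.transform import Rotation as R
def K(p):
    f=p["img"].shape[0]/2/np.tan(np.radians(p["vfov"])/2); return np.array([[f,0,p["cx"]],[0,f,p["cy"]],[0,0,1]])
def proj(P,p,pose):
    M=np.linalg.inv(pose); return cv2.projectPoints(np.float64(P).reshape(-1,1,3),cv2.Rodrigues(M[:3,:3])[0],M[:3,3],K(p),np.array(p["dist"],float))[0].reshape(-1,2)
def toolpose(s):
    T=np.eye(4);T[:3,:3]=R.from_euler("xyz",s["eef_rot"]).as_matrix();T[:3,3]=s["eef_pos"];return T
def ray(uv,z,p,pose):
    n=cv2.undistortPoints(np.float64(uv).reshape(-1,1,2),K(p),np.array(p["dist"],float)).reshape(-1,2)
    d=np.c_[n,np.ones(len(n))]@pose[:3,:3].T; o=pose[:3,3]; z=np.broadcast_to(z,len(n)); return o+d*((z-o[2])/d[:,2])[:,None]
def place(v,P):
    c,s=np.cos(v[2]),np.sin(v[2]); P=np.float64(P); return np.c_[v[0]+c*P[:,0]-s*P[:,1],v[1]+s*P[:,0]+c*P[:,1],P[:,2]]
E
python3 - <<'E'
from h import *; from cell import manip
p=manip.camera("top")
o=np.array([[320,203],[199,150],[196,270],[448,148],[446,272],[124,193]])/4+[250,145]
C=np.array([[0,0,126],[40,79,117],[-40,79,117],[40,-79,117],[-40,-79,117],[0,119,144]])
w=ray(o,C[:,2],p,p["pose"]); print(w.round(1))
r=least_squares(lambda v:(proj(place(v,C[:5]),p,p["pose"])-o[:5]).ravel(),[330,-60,0]); print(r.x,r.fun.reshape(-1,2).round(2))
v=r.x; f=w[5,:2]-v[:2]; print("grip in chamber",R.from_euler("z",-v[2]).apply([*f,0]))
for n,z in (("reagent_bottle",110),("beaker",75),("jar",60),("crucible",25),("dish",15)):
    d=manip.find_in(n,p)
    for e in d[:2]: 
        a=e["rect"]; q=ray([[a[0]+a[2]/2,a[1]+a[3]/2]],z,p,p["pose"])[0]-[v[0],v[1],0]; print(n,e["conf"],R.from_euler("z",-v[2]).apply(q).round())
s=manip.read_state(); q=manip.camera("wrist"); print(q["T_tool_cam"].round(3).tolist(),q["vfov"])
E
```

```text
[[ 535.4  -81.3  126. ]
 [ 571.1   -4.6  117. ]
 [ 493.4   -2.7  117. ]
 [ 572.7 -164.2  117. ]
 [ 492.5 -161.8  117. ]
 [ 538.5   43.   144. ]]
[ 5.33028560e+02 -8.28929660e+01 -3.99885921e-03] [[ 0.64  0.91]
 [-0.2  -0.84]
 [ 0.41  0.01]
 [-0.84 -0.  ]
 [-0.01 -0.08]]
grip in chamber [  4.9944484  125.89616626   0.        ]
reagent_bottle 0.87 [   4. -154.  110.]
beaker 0.67 [ -67. -186.   75.]
jar 0.68 [108. 166.  60.]
crucible 0.74 [ 238. -114.   25.]
crucible 0.49 [-118.  167.   25.]
dish 0.71 [ 241. -115.   15.]
[[-0.0, -0.959, -0.283, 83.41], [1.0, 0.0, -0.0, 0.102], [0.0, -0.283, 0.959, -171.821], [0.0, 0.0, 0.0, 1.0]] 61.40659293817167
```

Request:
send_rows:
  series:
    - [[0.6,10,-8,-20,-2],[0.6,30,-26,-50,-6],[0.6,60,-53,-80,-12],[0.6,95,-84,-80,-18],[0.6,130,-114,-80,-24],[0.6,165,-145,-80,-30],[0.6,200,-176,-80,-36],[0.6,235,-207,-80,-42],[0.6,270,-238,-80,-48],[0.6,305,-268,-80,-54]]

```text
clock: 2.65
eef_pos: [364.9, -197.9, 293.8]
eef_rot: [3.141, 0.0, 1.191]
wrist_force: [0.6, -0.3, 0.7]
finger_gap: 56.6
```

Request:
send_rows:
  series:
    - [[0.6,38,8,0,-3],[0.6,75,17,0,-6],[0.6,112,25,0,-9],[0.6,150,33,0,-12],[0.6,188,42,0,-15],[0.6,225,50,0,-18],[0.6,255,57,0,-20],[0.6,280,62,0,-22],[0.6,296,66,0,-22],[0.6,296,66,0,-22]]

```text
clock: 3.65
eef_pos: [536.7, 51.4, 292.9]
eef_rot: [-3.141, -0.0, 1.573]
wrist_force: [-0.2, 0.4, -0.1]
finger_gap: 56.5
```

```bash
python3 - <<'E'
from h import *; from cell import manip
s=manip.read_state(); print(s["eef_pos"],s["eef_rot"]); p=manip.camera("wrist")
import pickle; pickle.dump((s,p),open("w1.pkl","wb"))
cv2.imwrite("pics/w1.png",p["img"][:,:,::-1])
E
```

```text
[536.69702386  51.44622042 292.92343797] [-3.14085036e+00 -1.32315049e-04  1.57311413e+00]
```

View pics/w1.png

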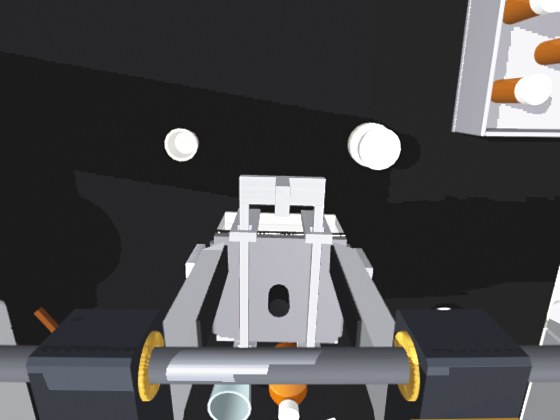

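The wrist image shows the fork cross piece (u 239–325, v 177–207), the grip block near (283,195) and the knob near (279,298). I'll enlarge it to measure the edges.

```bash
python3 - <<'E'
import cv2
a=cv2.imread("pics/w1.png")[168:318,185:385]; cv2.imwrite("pics/w1c.png",cv2.resize(a,(800,600),interpolation=cv2.INTER_CUBIC))
E
```

```text
(no output)
```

View pics/w1c.png

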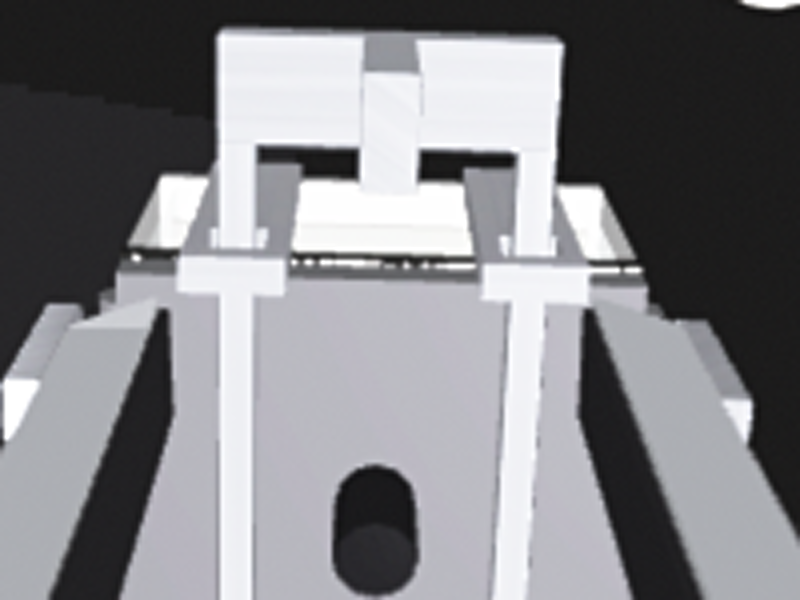

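```bash
python3 - <<'E'
from h import *; import pickle
s,p=pickle.load(open("w1.pkl","rb")); T=toolpose(s)@p["T_tool_cam"]
u=lambda a:np.array(a)/4+[185,168]-.4
F=[[-45,134,104],[45,134,104],[-7,134,144],[7,134,144],[-7,104,144],[7,104,144],[-35,104,104],[35,104,104]]
fo=u([[219,37],[562,44],[363,70],[420,72],[360,190],[416,192],[257,145],[520,152]])
S=[[-54,84,117],[-26,84,117],[-54,74,117],[-26,74,117],[26,84,117],[54,84,117],[26,74,117],[54,74,117],[0,0,126]]
so=u([[182,257],[287,260],[178,292],[284,296],[483,262],[588,265],[483,300],[588,303],[375,559]])
for P,o in((F,fo),(S,so)):
    r=least_squares(lambda v:(proj(place(v,P),p,T)-o).ravel(),[533,-80,0]); print(r.x.round(4),r.fun.reshape(-1,2).round(1).tolist())
    print(place(r.x,[[0,119,0]]))
E
```

```text
[ 5.382375e+02 -7.374280e+01 -2.040000e-02] [[-0.5, -1.0], [0.4, -0.8], [-0.3, 0.2], [0.5, 0.1], [-0.2, 0.9], [0.5, 0.8], [-0.3, 0.0], [-0.2, -0.3]]
[[540.66881567  45.23240722   0.        ]]
[ 5.376961e+02 -8.094300e+01 -2.310000e-02] [[-0.9, -0.2], [-0.4, -0.2], [0.3, -0.0], [0.3, -0.4], [0.2, 0.5], [0.6, 0.3], [-0.3, -0.2], [-0.1, -0.3], [0.3, 0.6]]
[[540.43940158  38.02534752   0.        ]]
```

Request:
send_rows:
  newtons: 50
  series:
    - [[0.5,-3,2,15,1.2],[0.5,-6,4,40,1.2],[0.5,-6,4,70,1.2],[0.5,-6,4,100,1.2],[0.5,-6,4,125,1.2],[0.5,-6,4,145,1.2],[0.5,-6,4,160,1.2],[0.5,-6,4,170,1.2],[0.5,-6,4,175,1.2],[0.5,-6,4,175,1.2]]

```text
clock: 4.7
eef_pos: [540.1, 43.8, 118.4]
eef_rot: [-3.141, 0.0, 1.55]
wrist_force: [-0.3, -0.1, 1.8]
finger_gap: 46.7
```

```bash
python3 - <<'E'
from h import *; from cell import manip
s=manip.read_state(); print(s["eef_pos"],s["eef_rot"],s["wrist_force"]); p=manip.camera("wrist")
cv2.imwrite("pics/w2.png",p["img"][:,:,::-1])
E
```

```text
[540.07290808  43.78338216 118.42412261] [-3.14135464e+00  4.98980656e-05  1.54988636e+00] [-0.27808587 -0.07460226  1.78657983]
```

View pics/w2.png

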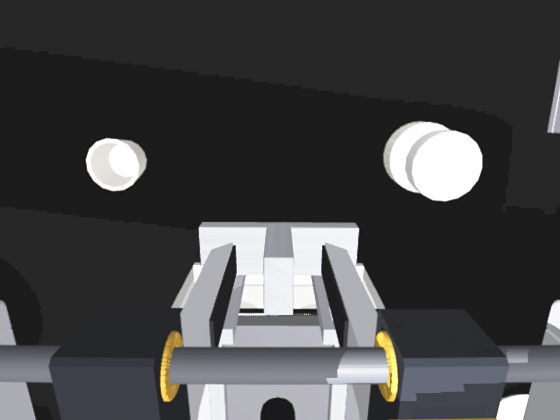

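The block (u≈279) is centred between the fingers, whose inner faces are at u≈237 and 322. Closing now.

Request:
send_rows:
  newtons: 50
  series:
    - [[0.1,0,0,0,0],[0.0,0,0,0,0],[0.0,0,0,0,0],[0.0,0,0,0,0],[0.0,0,0,0,0],[0.0,0,0,0,0],[0.0,0,0,0,0]]

```text
clock: 5.45
eef_pos: [540.2, 44.2, 118.6]
eef_rot: [3.142, -0.0, 1.55]
wrist_force: [0.2, 0.1, 2.0]
finger_gap: 13.9
```

Request:
send_rows:
  series:
    - [[0,0,0,-1,0],[0,0,0,-2,0],[0,3,0,-2,0],[0,8,0,-2,0],[0,15,0,-2,0],[0,23,0,-2,0],[0,31,0,-2,0],[0,40,0,-2,0],[0,50,0,-2,0],[0,60,0,-2,0]]

```text
clock: 6.45
eef_pos: [541.4, 105.1, 120.5]
eef_rot: [3.142, -0.0, 1.55]
wrist_force: [0.2, -0.5, -2.2]
finger_gap: 13.7
```

Request:
send_rows:
  series:
    - [[0,12,0,0,0],[0,24,0,0,0],[0,36,0,0,0],[0,48,0,0,0],[0,60,0,0,0],[0,72,0,0,0],[0,84,0,0,0],[0,96,0,0,0],[0,107,0,0,0],[0,115,0,0,0]]

```text
clock: 7.45
eef_pos: [543.8, 220.1, 120.4]
eef_rot: [-3.142, -0.0, 1.551]
wrist_force: [-0.2, 1.0, -2.1]
finger_gap: 13.5
```

Request:
send_rows:
  series:
    - [[0,4,0,0,0],[0,10,0,0,0],[0,18,0,0,0],[0,26,0,0,0],[0,32,0,0,0],[0,36,0,0,0],[0,38,0,0,0],[0,40,0,0,0],[0,40,0,0,0]]

```text
clock: 8.35
eef_pos: [544.6, 259.2, 120.5]
eef_rot: [3.142, -0.0, 1.55]
wrist_force: [0.5, 0.1, -1.3]
finger_gap: 13.9
```

```bash
python3 - <<'E'
from h import *; from cell import manip
s=manip.read_state(); print(s["eef_pos"],s["wrist_force"],s["moment"]); p=manip.camera("wrist");q=manip.camera("side"); t=manip.camera("top")
a=cv2.resize(q["img"][120:330,170:380],(420,420)); b=cv2.resize(t["img"][140:250,230:340+30],(534,420))[:,:380]
cv2.imwrite("pics/w3.png",np.hstack([a,b])[:,:,::-1])
E
```

```text
[544.64853489 259.17072767 120.46330466] [ 0.51714593  0.12272615 -1.30351933] [ 0.11684682 -0.0665431   0.00280573]
```

View pics/w3.png

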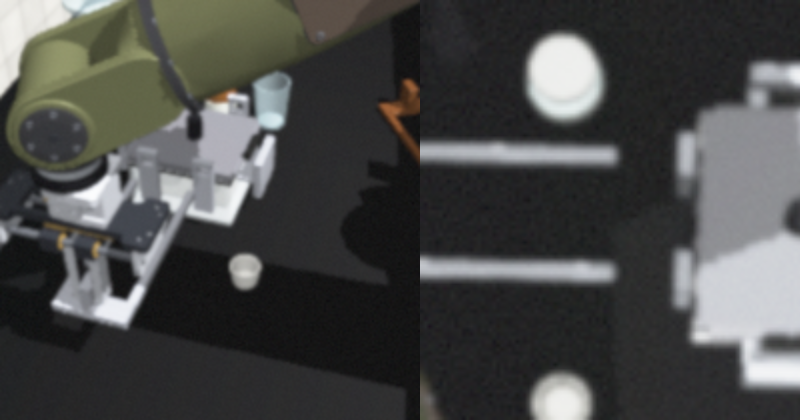

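The fork is out of the staples, with its prong ends clear of them by a wide gap. Lowering it to the bench.

Request:
send_rows:
  series:
    - [[0,0,0,6,0],[0,0,0,16,0],[0,0,0,30,0],[0,0,0,44,0],[0,0,0,57,0],[0,0,0,69,0],[0,0,0,79,0],[0,0,0,86,0],[0,0,0,90,0],[0,0,0,92,0]]

```text
clock: 9.5
eef_pos: [544.7, 259.1, 28.2]
eef_rot: [3.142, -0.0, 1.55]
wrist_force: [-0.7, -0.6, -2.1]
finger_gap: 13.3
```

Request:
send_rows:
  series:
    - [[0,0,0,0.7,0],[0,0,0,1.4,0],[0,0,0,2,0],[0,0,0,2.5,0],[0,0,0,3,0],[0,0,0,3.5,0],[0,0,0,3.5,0]]

```text
clock: 10.2
eef_pos: [544.6, 259.1, 24.9]
eef_rot: [-3.141, 0.0, 1.55]
wrist_force: [0.4, 0.1, -1.8]
finger_gap: 13.9
```

Not yet in contact; lower in small steps.

Request:
send_rows:
  series:
    - [[0,0,0,0.3,0],[0,0,0,0.6,0],[0,0,0,0.8,0],[0,0,0,0.8,0]]

```text
clock: 10.6
eef_pos: [544.6, 259.1, 24.6]
eef_rot: [3.141, -0.0, 1.55]
wrist_force: [-2.9, -1.5, 5.8]
finger_gap: 13.7
```

Request:
send_rows:
  series:
    - [[0,0,0,0.3,0],[0,0,0,0.6,0],[0,0,0,0.6,0]]

```text
clock: 10.9
eef_pos: [544.7, 259.1, 24.6]
eef_rot: [3.141, -0.0, 1.55]
wrist_force: [-7.3, -2.5, 12.1]
finger_gap: 13.7
```

Request:
send_rows:
  newtons: 20
  series:
    - [[0,0,0,-0.6,0],[0,0,0,-0.8,0],[0.25,0,0,-0.8,0],[0.4,0,0,-0.8,0],[0.4,0,0,-0.8,0],[0.4,0,0,-0.8,0]]

```text
clock: 11.5
eef_pos: [544.6, 259.1, 24.2]
eef_rot: [-3.142, 0.0, 1.55]
wrist_force: [0.4, 0.6, -0.4]
finger_gap: 37.4
```

Request:
send_rows:
  series:
    - [[0.4,0,0,-6,0],[0.4,0,0,-20,0],[0.4,0,0,-45,0],[0.4,0,0,-75,0],[0.4,0,0,-110,0],[0.5,0,0,-150,0],[0.5,0,0,-190,0],[0.5,-15,0,-220,0],[0.5,-40,0,-235,0],[0.5,-70,0,-235,0]]

```text
clock: 12.5
eef_pos: [543.5, 189.0, 263.3]
eef_rot: [3.136, -0.002, 1.552]
wrist_force: [0.3, 0.4, -0.5]
finger_gap: 46.9
```

Request:
send_rows:
  series:
    - [[0.5,-30,0,0,0],[0.5,-60,0,0,0],[0.5,-90,0,0,0],[0.5,-120,0,0,0],[0.5,-150,0,0,0],[0.5,-175,-1,0,0],[0.5,-190,-1,0,0],[0.5,-199,-1,0,0],[0.5,-199,-1,0,0],[0.5,-199,-1,0,0]]

```text
clock: 13.5
eef_pos: [538.2, -9.2, 259.5]
eef_rot: [3.141, -0.0, 1.551]
wrist_force: [-0.7, 0.3, 0.0]
finger_gap: 47.1
```

```bash
python3 - <<'E'
from h import *; from cell import manip; import pickle
s=manip.read_state(); print(s["eef_pos"],s["eef_rot"]); p=manip.camera("wrist")
pickle.dump((s,p),open("w4.pkl","wb"))
t=manip.camera("top")
T=toolpose(s)@p["T_tool_cam"]
print(proj([[537.7,-80.9,126],[537.7,-80.9,92]],p,T))
cv2.imwrite("pics/w4.png",np.hstack([p["img"][:,:,::-1],cv2.resize(t["img"][100:300,200:320],(240,420))[:,:,::-1]]))
E
```

```text
[538.16665785  -9.15922383 259.51160604] [ 3.14148308e+00 -1.66956213e-04  1.55072684e+00]
[[278.86015832 271.68208985]
 [278.84168656 256.7615237 ]]
```

View pics/w4.png

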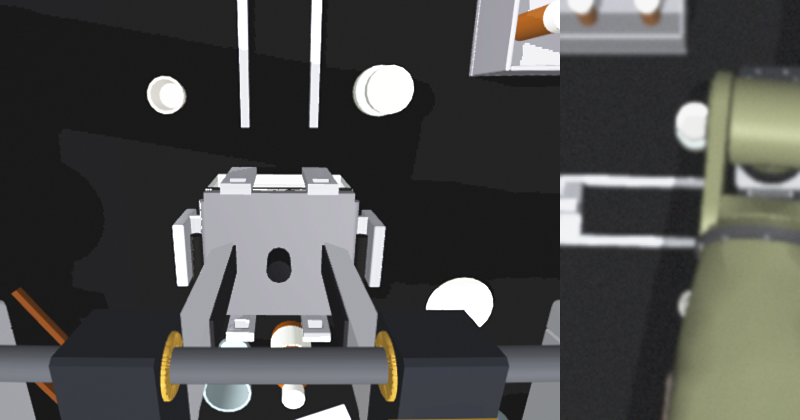

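The knob top is at (279,271), as predicted, and the fork lies flat with its prong ends at v≈127, well clear of the box. Descending on the knob.

Request:
send_rows:
  newtons: 58
  series:
    - [[0.5,-15,0,0,0],[0.5,-40,0.5,0,0],[0.5,-62,1,10,0],[0.5,-71.5,1,35,0],[0.5,-71.5,1,70,0],[0.5,-71.5,1,100,0],[0.5,-71.5,1,125,0],[0.5,-71.5,1,143,0],[0.5,-71.5,1,153,0],[0.5,-71.5,1,156,0]]

```text
clock: 14.6
eef_pos: [537.4, -81.6, 102.6]
eef_rot: [-3.14, -0.0, 1.55]
wrist_force: [0.5, -0.3, 0.1]
finger_gap: 46.9
```

Request:
send_rows:
  series:
    - [[0.5,0,0,0,0],[0.2,0,0,0,0],[0,0,0,0,0],[0,0,0,0,0],[0,0,0,0,0],[0,0,0,0,0],[0,0,0,0,0]]

```text
clock: 15.3
eef_pos: [537.6, -81.4, 103.8]
eef_rot: [3.141, 0.0, 1.55]
wrist_force: [-3.5, 0.2, 5.3]
finger_gap: 23.4
```

Request:
send_rows:
  series:
    - [[0,0,0,-0.5,0],[0,0,0,-1,0],[0,0,0,-1.6,0],[0,0,0,-2.2,0],[0,0,0,-2.8,0],[0,0,0,-3.4,0],[0,0,0,-4,0],[0,0,0,-4.6,0],[0,0,0,-5.2,0],[0,0,0,-5.8,0]]

```text
clock: 16.3
eef_pos: [537.9, -81.3, 109.6]
eef_rot: [3.141, 0.0, 1.55]
wrist_force: [-1.2, 0.4, -7.8]
finger_gap: 23.0
```

Request:
send_rows:
  series:
    - [[0,0,0,-0.8,0],[0,0,0,-1.6,0],[0,0,0,-2.4,0],[0,0,0,-3.2,0],[0,0,0,-4.2,0],[0,0,0,-5.2,0],[0,0,0,-6.2,0],[0,0,0,-7.2,0],[0,0,0,-8.2,0],[0,0,0,-9.2,0]]

```text
clock: 17.3
eef_pos: [537.4, -81.3, 118.5]
eef_rot: [-3.141, -0.0, 1.55]
wrist_force: [-3.4, -1.0, -2.5]
finger_gap: 23.2
```

Request:
send_rows:
  series:
    - [[0,0,0,-1.2,0],[0,0,0,-2.6,0],[0,0,0,-4,0],[0,0,0,-5.4,0],[0,0,0,-6.8,0],[0,0,0,-8,0],[0,0,0,-9,0],[0,0,0,-9.6,0],[0,0,0,-10,0],[0,0,0,-10,0]]

```text
clock: 18.3
eef_pos: [537.7, -81.3, 128.4]
eef_rot: [3.142, 0.0, 1.55]
wrist_force: [-0.0, -0.5, -2.3]
finger_gap: 23.1
```

```bash
python3 - <<'E'
from h import *; from cell import manip
s=manip.read_state(); print(s["clock"],s["eef_pos"],s["eef_rot"],s["wrist_force"],s["moment"],s["finger_gap"]); p=manip.camera("wrist");q=manip.camera("side")
a=cv2.resize(q["img"][150:235,215:320],(494,400),interpolation=cv2.INTER_CUBIC); b=cv2.resize(p["img"][150:400,170:390],(300,400))
cv2.imwrite("pics/w5.png",np.hstack([a,b])[:,:,::-1])
T=toolpose(s)@p["T_tool_cam"]; v=[537.7,-80.9,-.022]
for h in (80,95,100,105,110):
    P=place(v,[[-75,69,h+12],[75,69,h+12]]); print(h,proj(P,p,T).round(1).tolist(),((proj(P,p,T)-[170,150])*[300/220,1.6]+[494,0]).round().tolist())
E
```

```text
18.3 [537.65137768 -81.3340699  128.36690672] [3.14155980e+00 6.42824995e-06 1.55030141e+00] [-1.98023771e-03 -4.70881602e-01 -2.30985552e+00] [-0.00701591 -0.0925943  -0.0236667 ] 23.121139844055943
80 [[147.8, 126.8], [407.4, 127.1]] [[464.0, -37.0], [818.0, -37.0]]
95 [[137.9, 128.6], [417.1, 129.0]] [[450.0, -34.0], [831.0, -34.0]]
100 [[134.3, 129.3], [420.7, 129.7]] [[445.0, -33.0], [836.0, -32.0]]
105 [[130.5, 130.0], [424.5, 130.4]] [[440.0, -32.0], [841.0, -31.0]]
110 [[126.4, 130.8], [428.4, 131.2]] [[435.0, -31.0], [846.0, -30.0]]
```

View pics/w5.png

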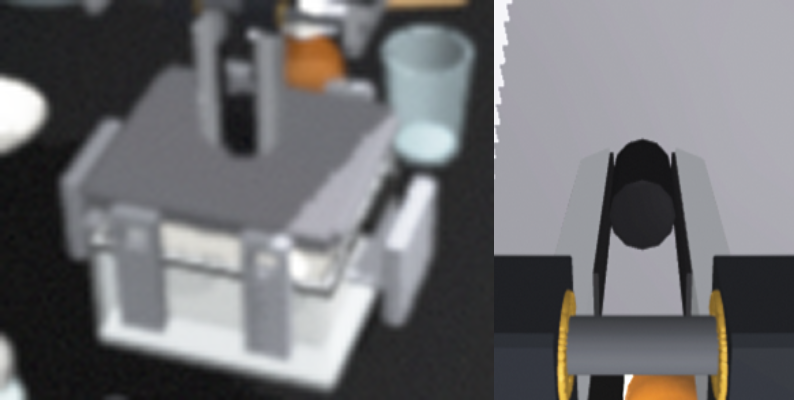

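The lid is up and the knob still sits between the pads. I'll check lid height and level numerically from the lid's +y corners in the wrist picture.

```bash
python3 - <<'E'
from h import *; from cell import manip
s=manip.read_state(); p=manip.camera("wrist")
T=toolpose(s)@p["T_tool_cam"]
i=p["img"][85:190,80:480]; cv2.imwrite("pics/w6.png",cv2.resize(i,(800,210),interpolation=cv2.INTER_CUBIC)[:,:,::-1])
v=[537.7,-80.9,-.022]
for h in (100,105,110): print(h,((proj(place(v,[[-75,69,h+12],[75,69,h+12],[0,17-17,h+46]]),p,T)-[80,85])*2).round(1).tolist())
E
```

```text
100 [[108.7, 88.5], [681.6, 89.4], [394.4, 389.4]]
105 [[101.0, 90.0], [689.2, 90.8], [394.4, 399.6]]
110 [[92.9, 91.5], [697.1, 92.3], [394.3, 410.4]]
```

View pics/w6.png

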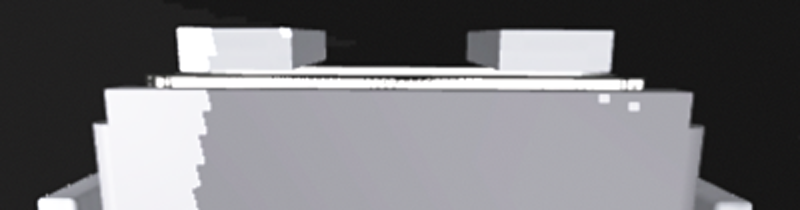

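Lid measured at ≈104.6 mm (≈24.6 mm above the seat), with edge and knob agreeing, so it is level. Handing in.

```bash
python3 -c "
from cell import manip
print(manip.sign_off()); s=manip.read_state(); print(s['clock'],s['eef_pos'],s['finger_gap'])"
```

```text
the job is handed in; nothing more can be done
None
the job is handed in; nothing more can be done
```

The job is handed in: the fork is out and on the bench, and the gripper is holding the lid level about 25 mm above its seat.

- **Fork:** I drew it about 215 mm along the staples, lowered it to light contact (about 12 N at most) and released it. The pictures show it flat, with its prong ends about 40 mm clear of the staples.
- **Lid:** I gripped the knob at 58 N and pulled it up slowly over 3 s. The wrist picture puts the lid about 24.6 mm above its seat. Readings from its front edge and from the knob top agree, so it is level.
- **Grip:** The finger gap held at about 23.1 mm throughout, so there was no sign of slip.
- **Time and forces:** The last reading before hand-in was at about 18 s of the 58 s allowed. The wrist force readings stayed far below the 120 N limit.
- **Bystanders:** None moved in the pictures I took, but I did not measure each one at the end.

One small mismatch: the lid's front edge is off the predicted slope by about 1–2 pixels (roughly 0.3°). No other check failed.

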